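Check a pump plunger in the bench caliper

ROBOT

A 7-joint arm with a two-finger parallel gripper is mounted at the origin on the work surface. World frame = base frame: x ahead of the robot, y to its left, z up, the work surface at z = 0. Lengths are in m, angles in rad, forces in N, time in s.
With the tool pointing down it reaches from about 0.4 to 0.75 m from the base axis. Payload 19.5 kg.
Tool frame: the origin (TCP) lies at the very end of the fingers, on their centre line; the grasp point (between the pads) lies bot.grasp_offset behind it (bot.grasp_offset is the distance from the TCP to the grasp point, in m); z points along the fingers, y is the line along which they close (so a half turn about z gives the same grasp; the last joint's range is limited). The gripper opens to 85 mm and grips with 20 to 120 N. Pads are 22 mm wide; open, the fingers measure 114 mm over their backs; the gripper's body (76 mm by 85 mm) begins 54 mm behind the grasp point. The pads swing forward as they close: fully open they stand 13 mm farther back than shut.
Start: joints at [-1.23, 0.707, -0.028, 1.485, 0.022, 0.951, -0.075], TCP at [0.215, 0.533, 0.231] pointing down, gripper open.
Joint ranges: [-2.71, 2.71], [-0.32, 2.16], [-1.57, 1.52], [0, 2.45], [-1.46, 4.6], [0, 2.02], [-2.83, 2.83]. Speed limits (rad/s): [1.89, 1.89, 2.57, 2.57, 3.01, 3.01, 3.01].

INTERFACE

Orientations are given as a unit quaternion [w, x, y, z].
In Python, from bench import bot, eoat, solver, optics gives the robot as it stands. The module is installed in compiled form; this text tells all that it offers. Calls block until the motion is done:
- bot.move_ptp(position, orientation): joint-space move of the TCP to a pose.
- bot.move_straight(position, orientation=None, velocity=0.15): straight line of the TCP; orientation=None keeps the orientation; velocity is the mean speed in m/s.
- bot.movej(angles): joint-space move.
- eoat.ungrasp() and eoat.grab(): open the fingers fully, or close them until they stop; the grip force is fixed at half the most.
- bot.hold(seconds).
- solver.ik(position, orientation): joint angles nearest the present ones, or None.
- optics.camera(name): name is "scene" or "side" or "wrist"; returns a dict with "image" (480x640x3 uint8, blue, green, red), "vertical_fov" (degrees; the focal length in pixels is half the picture's height over the tangent of half this angle, whatever the lens; pixels are square), "cx", "cy" (the principal point, pixels), "R" (3x3) and "t" (3): a world point X has camera coordinates R X + t. Camera axes: x right, y down, z forward; pixel columns grow to the right and rows downward; lengths in m; the calibration is good to about 2 mm. A picture is of the moment at which its call begins. There is no depth.
A pose or a line that the arm cannot do raises bot.PlanningError and nothing moves.
- bot.sign_off(): hands the job in; it is judged then, once.
Readings, each from a call of its own:
- bot.current_clock(): time.
- bot.current_joint_pos(): joint angles.
- bot.current_qvel(): joint speeds.
- bot.current_tau(): joint torques, N m.
- bot.current_ee_pos(): TCP position.
- bot.current_ee_rot(): TCP orientation.
- bot.current_wrist_force(): force on the tool from outside, world axes, zero at the start.
- bot.current_torque(): the same for the moment, N m.
- bot.current_gripper_width(): finger opening in m.
- bot.current_finger_force(): force on a finger pad.
Only numpy, scipy, OpenCV 4.12 (cv2) and the standard library are available. Lean on these libraries where they do the work, as an engineer would, in place of code of your own. Each camera call takes 0.05 s, during which the arm holds its last target. There are 200 camera calls.

TASK

The last part, a slim coupling with a hexagonal foot, is still between the jaws of the bench caliper: open the slide, take the coupling out and stand it upright in the grey tray. Then stand the tall plunger with the round flange, flange down, between the jaws and slide them shut on its shaft by the sprung thumb block, pressing gently until the block's front edge comes to the dark line, never to its end stop; keep it there for about a second, then let go and leave the jaws closed on the plunger. Leave the other things standing or lying where they are.

Things in the scene. Friction and masses are not known exactly. Their poses are not given: they have to be found in the camera images.
- caliper: Fixed bench caliper; x along the slide, z up, origin under its base plate (310 x, y -70..85, 15 mm high). Beam along x at y 58..72, z 30..56. Fixed jaw x -76..-50, y -28..60, z 33..58, measuring face at x=-50. Parts stand on the plate (z=15) at y=0. Each jaw has an 18 mm gap below it for a part's foot: clear feet of the jaws along x before lifting; lower wide feet midway between opened jaws.
- fixed_face (a point): point on the measuring face of the fixed jaw, at y=0 and 45.5 mm above the table in the caliper's frame; axes as caliper
- jaw (a joint): gap between the two measuring faces, m: 0 shut, 0.09 fully open; grows as the moving jaw goes to the caliper's +x. Stays where it is left (about 1.5 N of friction). It reads 0.040 when shut on the plunger's shaft.
- jaw_face (a point): point on the moving jaw's measuring face, at y=0, 45.5 mm above the table; axes as caliper. The jaw is 24 mm thick (x) and 25 mm high; its aluminium carriage lies on the beam from 0 to +116 mm in x and +37 to +83 mm in y from this point, top 61.5 mm above the table.
- thumb (a joint): how far the sprung thumb block is pressed towards the jaws, relative to the carriage, m: 0 at rest, 0.010 front edge at the dark line, 0.020 end stop. The spring pushes back with 2 N at 0, 7 N at 0.010, 12 N at 0.020. Pulling the block to the caliper's +x draws the whole slide open.
- thumb_top (a point): centre of the top of the thumb block, a black upright block 18 (x) x 26 (y) x 42 mm high on the carriage, top 104.5 mm above the table; at rest 80 mm in +x and 65 mm in +y from jaw_face. A dark line crosses the carriage's top 10 mm ahead of its front edge (towards the jaws). Grasp it from above, fingers closing along x.
- plunger: the plunger to be measured: plain steel, shaft diameter 40 mm, on a round flange of diameter 58 mm and 12 mm high; 130 mm tall in all, 0.4 kg. Origin at the centre of its underside, z up along the shaft. Stands upright on the table.
- coupling: slim steel coupling: round stem of diameter 28 mm on a hexagonal foot 38 mm across flats (44 over corners), 14 mm high; 95 mm tall in all. Origin at the centre of its underside, z up. At the start it stands on the caliper's plate, its foot 5 to 8 mm under the fixed jaw and perhaps under the moving one.
- tray: fixed grey open tray, 130 (x) x 180 (y) x 25 mm high outside, walls 5 mm, floor 5 mm thick; origin at the centre of its underside. A plug stands in it.
- plug: bystander in the tray: small steel and brass plug, diameter 38 mm, 46 mm tall, origin under its centre
- pin: bystander: plain straight steel pin, diameter 40 mm, 128 mm tall, no flange, standing; origin under its centre
- stub: bystander: short flanged plunger, flange 58 mm, shaft 40 mm, 55 mm tall, standing; origin under its centre
- bottle: bystander: white bottle, diameter 56 mm, 140 mm tall, standing; origin under its centre
- gauge: bystander: pressure gauge lying face up, diameter 80 mm, 30 mm high, with a stem 75 mm out along its -x; origin under the centre of the dial
- wrench: bystander: steel wrench 170 mm long lying flat along its x; origin under its centre
There are look-alikes about, which are no part of the job. What is shaped like the plunger but brown, orange or purple is not meant.

How it is judged:
On the way, in this order (a step that is already met when the one before it is completed fails the run):
1. the coupling stands upright in the tray, let go (x of coupling in the frame of tray between -0.05 and 0.05 m and y of coupling in the frame of tray between -0.075 and 0.075 m and z of coupling in the frame of tray below 0.012 m and angle between coupling's own z axis and vertical below 0.15 rad and contact force between coupling and the fingers below 0.1 N and linear speed of coupling below 0.03 m/s), for 0.2 s.
2. the jaws are closed on the plunger's shaft, which stands flange down on the plate, and the thumb block is held pressed to the line (7 to 16 mm in), the moving jaw pressing on the shaft, for 0.4 s (x of plunger in the frame of caliper between -0.0345 and -0.0255 m and y of plunger in the frame of caliper between -0.025 and 0.025 m and z of plunger in the frame of caliper below 0.019 m and angle between plunger's own z axis and vertical below 0.06 rad and value of joint jaw between 0.037 and 0.0425 m and value of joint thumb between 0.007 and 0.016 m and contact force between plunger and jaw above 1.5 N), for 0.4 s.
At the end, for the whole second after the job is handed in: Coupling upright in the tray; plunger upright, flange down on the caliper's plate, its axis 20 mm (+-4.5) from the fixed face and within 25 mm of y=0, tilt under 0.06 rad; jaw gap 37 to 42.5 mm; thumb block sprung back (under 4 mm); coupling and plunger at rest (x of coupling in the frame of tray between -0.05 and 0.05 m and y of coupling in the frame of tray between -0.075 and 0.075 m and z of coupling in the frame of tray below 0.012 m and angle between coupling's own z axis and vertical below 0.15 rad and x of plunger in the frame of caliper between -0.0345 and -0.0255 m and y of plunger in the frame of caliper between -0.025 and 0.025 m and z of plunger in the frame of caliper below 0.019 m and angle between plunger's own z axis and vertical below 0.06 rad and value of joint jaw between 0.037 and 0.0425 m and value of joint thumb below 0.004 m and linear speed of each of coupling, plunger below 0.02 m/s); the robot touches nothing.
It fails at once if the thumb block is driven to its end stop (beyond 18.5 mm) (value of joint thumb above 0.0185 m).
It fails at once if a bystander is shifted more than 30 mm or upset (distance of any of pin, bottle, stub, plug, gauge, wrench from where it was at the start of the episode above 0.03 m or angle between any of pin, bottle, stub, plug, gauge, wrench's own z axis and vertical above 0.5 rad).
It fails at once if the plunger or the coupling is upset (angle between any of plunger, coupling's own z axis and vertical above 0.8 rad).
It also fails if it takes over 72 s, if anything falls off the work surface, if the arm or the gripper's body presses on something with over 40 N, if the wrist force passes 120 N, or if a joint passes its speed limit or range.

## Working session

There is one attempt and no reset: what is moved stays moved. The work goes in short steps, each a Python script; the robot and the scene stay as the last script left them, time stands still between calls to the robot, and variables do not carry over. Pictures are saved under pics/ and viewed, at most 14 in all, crops included, and the job is handed in when it is done.

```bash
mkdir -p pics; python3 - <<'E'
from bench import bot,eoat,solver,optics
import cv2,pickle
d={}
for n in("scene","side","wrist"):
    c=optics.camera(n);d[n]=c;cv2.imwrite(f"pics/{n}0.png",c["image"]);print(n,c["vertical_fov"],c["cx"],c["cy"],c["R"].round(3).tolist(),c["t"].round(3).tolist())
pickle.dump(d,open("c0.pkl","wb"))
print(bot.grasp_offset,bot.current_ee_rot(),bot.current_clock(),bot.current_gripper_width())
E
```

```text
scene 46.27154475342196 322.2415599389741 237.0318055209241 [[0.201, 0.979, -0.025], [0.523, -0.128, -0.843], [-0.828, 0.156, -0.538]] [-0.137, -0.196, 2.006]
side 46.63682269559201 314.7537456007033 244.09825055629557 [[0.993, -0.118, 0.008], [-0.087, -0.774, -0.627], [0.08, 0.621, -0.779]] [-0.534, 0.126, 1.297]
wrist 63.81479149996904 322.4259903564149 237.18911388825572 [[0.374, 0.927, -0.0], [0.892, -0.36, 0.272], [0.252, -0.102, -0.962]] [-0.574, -0.035, 0.379]
0.0187 [-7.72559870e-05  1.90227446e-01  9.81739960e-01 -4.05058641e-04] 0.15 0.08558660734977257
```

View pics/scene0.png

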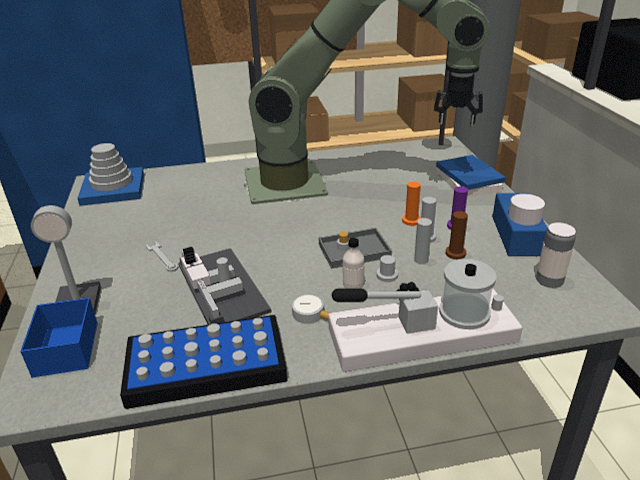

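View pics/side0.png

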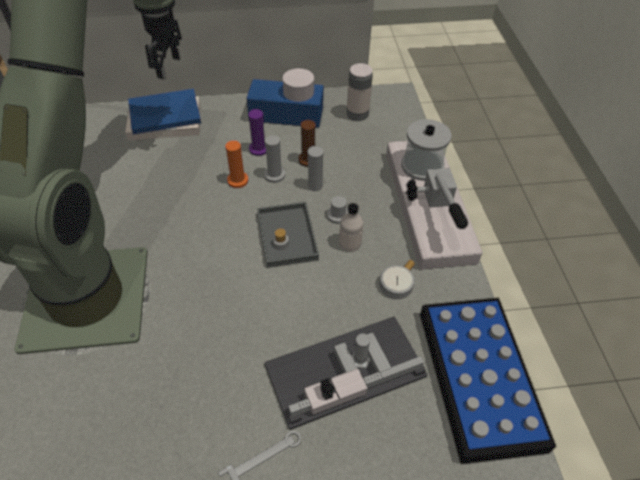

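The side view shows the caliper at (345,370), with the thumb block at (327,388), the coupling at (362,345) and the tray at (287,234). Flanged upright candidates are steel (274,158), orange (236,163), purple (257,132), brown (308,142) and the short stub (338,208). The plain pin at (315,168) has no flange. The steel one at (274,158) fits the plunger. I'll triangulate roughly and then get closer wrist views.

```bash
cat > h.py <<'E'
from bench import bot,eoat,solver,optics
import numpy as np,cv2,pickle
from scipy.spatial.transform import Rotation as Rn
def P(c):
    f=240/np.tan(np.radians(c["vertical_fov"])/2)
    return np.array([[f,0,c["cx"]],[0,f,c["cy"]],[0,0,1]])@np.c_[c["R"],c["t"]]
def proj(c,X):
    q=P(c)@np.r_[X,1]; return q[:2]/q[2]
def tri(*cp):
    A=[]
    for c,p in cp:
        M=P(c);A+=[p[0]*M[2]-M[0],p[1]*M[2]-M[1]]
    A=np.array(A);A/=np.linalg.norm(A[:,:3],axis=1)[:,None]
    return np.linalg.lstsq(A[:,:3],-A[:,3],rcond=None)[0]
def onz(c,p,z):
    M=P(c);A=np.array([p[0]*M[2]-M[0],p[1]*M[2]-M[1]])
    return np.r_[np.linalg.solve(A[:,:2],-A[:,3]-A[:,2]*z),z]
def q(yaw): # tool down; tool y (closing axis) along world direction yaw
    y=np.array([np.cos(yaw),np.sin(yaw),0]);z=np.array([0,0,-1.]);x=np.cross(y,z)
    a=Rn.from_matrix(np.c_[x,y,z]).as_quat();return a[[3,0,1,2]]
E
python3 - <<'E'
from h import *
d=pickle.load(open("c0.pkl","rb"));S,D=d["scene"],d["side"]
for n,a,b in [("coupling top",(223,261),(362,339)),("thumb top",(190,251),(327,381)),("plunger top",(429,201),(274,140)),("pin top",(424,222),(316,150)),("plug top",(343,236),(280,233)),("bottle cap",(353,242),(353,208)),("orange top",(413,184),(235,145)),("brown top",(459,215),(308,125)),("stub top",(387,259),(339,200)),("gauge",(308,306),(397,278)),
 ("purple top",(460,190),(257,114))]:
    print(n,tri((S,a),(D,b)).round(3))
for n,p,z in [("tray",(258,209),.025),("tray",(308,205),.025),("tray",(318,260),.025),("tray",(267,266),.025),("plate",(265,356),.015),("plate",(395,320),.015),("plate",(426,376),.015),("plate",(295,424),.015)]:
    print(n,onz(D,p,z).round(3))
R=Rn.from_quat(np.r_[bot.current_ee_rot()[1:],bot.current_ee_rot()[0]]).as_matrix()
W=d["wrist"];print("cam in tool",R.T@(-W["R"].T@W["t"]-bot.current_ee_pos()),(W["R"]@R).round(3).tolist())
i=cv2.resize(S["image"][235:330,165:285],None,fx=5,fy=5,interpolation=cv2.INTER_CUBIC);j=cv2.resize(D["image"][100:225,215:345],None,fx=3.8,fy=3.8,interpolation=cv2.INTER_CUBIC)
E
```

```text
coupling top [ 0.604 -0.236  0.107]
thumb top [ 0.524 -0.316  0.099]
plunger top [0.472 0.357 0.128]
pin top [0.577 0.305 0.129]
plug top [0.465 0.108 0.045]
bottle cap [0.638 0.092 0.134]
orange top [0.37  0.345 0.133]
brown top [0.567 0.408 0.129]
stub top [0.623 0.19  0.057]
gauge [ 0.728 -0.044  0.025]
purple top [0.434 0.468 0.13 ]
tray [0.415 0.213 0.025]
tray [0.545 0.213 0.025]
tray [0.549 0.031 0.025]
tray [0.426 0.027 0.025]
plate [ 0.406 -0.204  0.015]
plate [ 0.702 -0.148  0.015]
plate [ 0.738 -0.289  0.015]
plate [ 0.456 -0.359  0.015]
cam in tool [ 0.06901055 -0.00035946 -0.14317784] [[-0.001, 1.0, -0.0], [-0.962, -0.001, -0.272], [-0.272, 0.0, 0.962]]
```

```bash
python3 - <<'E'
from h import *
for yaw in (.19,.19-np.pi):
    for p in ((.524,-.316,.07),(.604,-.236,.07),(.51,.166,.07),(.56,-.3,.27)):
        a=solver.ik(p,q(yaw));print(yaw,p,None if a is None else np.round(a,2))
for yaw in (1.1,1.1-np.pi,.19,.19-np.pi):
    a=solver.ik((.472,.357,.08),q(yaw));print(yaw,None if a is None else np.round(a,2))
# wrist: look at plunger on the way
def shot(p,yaw,n):
    bot.move_ptp(p,q(yaw));c=optics.camera("wrist");cv2.imwrite(f"pics/{n}.png",c["image"]);pickle.dump(c,open(n+".pkl","wb"))
yaw=1.1 if solver.ik((.472,.357,.08),q(1.1)) is not None else 1.1-np.pi
shot((.42,.30,.30),yaw,"p1");shot((.52,.30,.30),yaw,"p2")
print(bot.current_clock(),bot.current_joint_pos())
for yaw in (.19,.19-np.pi):
    print(solver.ik((.56,-.3,.3),q(yaw)))
E
```

```text
0.19 (0.524, -0.316, 0.07) [ 0.57  0.97 -0.17  1.49  0.23  0.69  0.49]
0.19 (0.604, -0.236, 0.07) [ 0.36  1.02 -0.07  1.34  0.09  0.78  0.44]
0.19 (0.51, 0.166, 0.07) [-0.41  0.9   0.07  1.79 -0.12  0.46 -0.07]
0.19 (0.56, -0.3, 0.27) [ 0.36  0.78  0.2   1.17 -0.15  1.2   0.75]
-2.951592653589793 (0.524, -0.316, 0.07) [ 0.04  1.34  1.3   1.51 -1.32  1.32 -1.46]
-2.951592653589793 (0.604, -0.236, 0.07) [-0.09  1.36  1.3   1.36 -1.3   1.35 -1.74]
-2.951592653589793 (0.51, 0.166, 0.07) [-0.05  0.96 -0.63  1.78  0.85  0.7   2.17]
-2.951592653589793 (0.56, -0.3, 0.27) [ 0.04  1.05  1.3   1.19 -0.99  1.54 -1.8 ]
1.1 [-0.68  0.93 -0.04  1.57  0.06  0.64  0.35]
-2.041592653589793 [-0.31  1.06 -0.86  1.56  0.93  0.97  2.77]
0.19 [-0.76  0.94  0.13  1.57 -0.18  0.64 -0.36]
-2.951592653589793 [-0.4   1.   -0.63  1.56  0.73  0.83  2.01]
1.9417 [-0.55976547  0.68590225 -0.039938    1.26283457  0.02658523  1.19412775
  0.50087713]
[ 0.35635446  0.76398416  0.21049018  1.1120766  -0.1514646   1.27985425
  0.74318052]
[ 0.05650034  1.0193582   1.29769803  1.12464595 -0.96202351  1.58961476
 -1.84224547]
```

```bash
python3 - <<'E'
from h import *
def shot(p,yaw,n):
    bot.move_ptp(p,q(yaw));c=optics.camera("wrist");cv2.imwrite(f"pics/{n}.png",c["image"]);pickle.dump(c,open(n+".pkl","wb"));return c
L=lambda n:pickle.load(open(n+".pkl","rb"))
c1=shot((.62,-.28,.24),.19,"k1");c2=shot((.52,-.28,.24),.19,"k2")
for c in (c1,c2):
    for X in ((.604,-.236,.107),(.524,-.316,.1)): print(proj(c,X).round())
for n in("p1","p2"):
    for X in((.472,.357,.128),(.472,.357,0),(.577,.305,.129)):print(n,proj(L(n),X).round())
print(bot.current_clock())
E
```

```text
[311. 163.]
[190. 246.]
[448. 188.]
[318. 268.]
p1 [409. 239.]
p1 [386. 209.]
p1 [403. 361.]
p2 [359. 130.]
p2 [349. 129.]
p2 [357. 270.]
4.7083
```

View pics/k1.png

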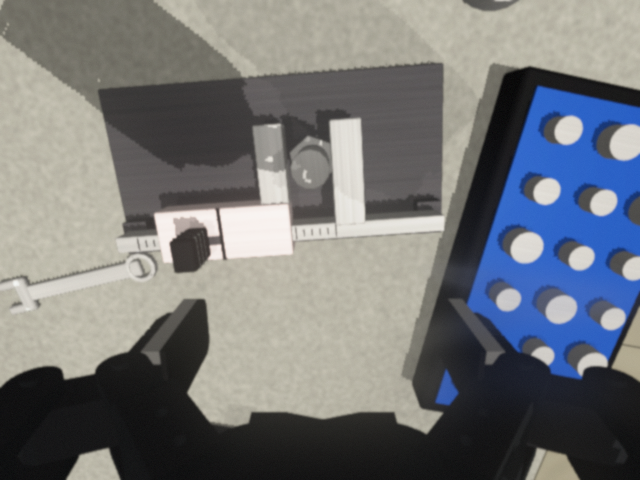

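View pics/k2.png

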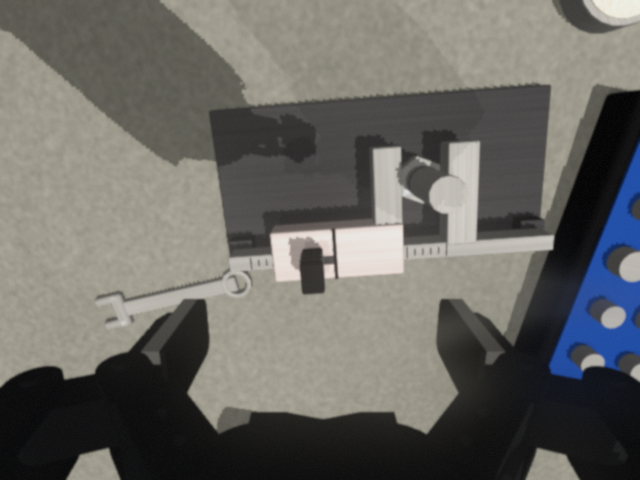

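k1 and k2 show the caliper clearly:

| Feature | k1 | k2 |
|---|---|---|
| Coupling top | (312,168) | (446,195) |
| Fixed-jaw inner corner | (331,120) | (447,143) |
| Moving-jaw inner corner | (281,124) | (401,148) |
| Thumb top | (186,254) | (313,276) |

Next I'll fit the caliper model to both views.

```bash
python3 - <<'E'
from h import *
from scipy.optimize import least_squares
L=lambda n:pickle.load(open(n+".pkl","rb"))
a,b=L("k1"),L("k2")
pts={"fj in":((-.05,-.028,.058),0,(331,120),(447,143)),"fj out":((-.076,-.028,.058),0,(361,118),(479,142)),
"mj in":((-.05,-.028,.058),1,(281,124),(401,148)),"mj out":((-.026,-.028,.058),1,(253,127),(373,149)),
"car RU":((-.05,.037,.0615),1,(291,205),(403,224)),"car RL":((-.05,.083,.0615),1,(293,253),(403,272)),
"car LU":((.066,.037,.0615),1,(156,213),(272,228)),"car LL":((.066,.083,.0615),1,(162,262),(276,281)),
"thumb":((.03,.065,.1045),1,(186,254),(313,276)),
"plL":((.155,-.07,.015),0,(100,90),(210,111)),"plR":((-.155,-.07,.015),0,(443,64),(550,85))}
for n,(X,m,p,r) in pts.items(): print(n,tri((a,p),(b,r)).round(4))
def W(v,X,m):
    X=np.array(X)+[m*v[3],0,0];c,s=np.cos(v[2]),np.sin(v[2]);return np.array([v[0]+c*X[0]-s*X[1],v[1]+s*X[0]+c*X[1],X[2]])
def res(v): return np.concatenate([np.r_[proj(a,W(v,X,m))-p,proj(b,W(v,X,m))-r] for X,m,p,r in pts.values()])
s=least_squares(res,[.575,-.25,np.pi+.19,.03],loss="soft_l1",x_scale=[.1,.1,1,.1]);v=s.x;print(v, v[2]-np.pi)
for n,r in zip(pts,res(v).reshape(-1,4)):print(n,r.round(1))
np.save("cal.npy",v)
C=tri((a,(312,168)),(b,(446,195)));print("coupling",C, "calframe",Rn.from_euler("z",-v[2]).apply(C-[v[0],v[1],0]))
print("thumb",W(v,*pts["thumb"][:2]))
# plunger crops
A=cv2.imread("pics/p1.png")[60:420,240:640];B=cv2.imread("pics/p2.png")[30:390,200:600]
cv2.imwrite("pics/pp.png",np.hstack([A,B]))
E
```

```text
fj in [ 0.6131 -0.2037  0.0487]
fj out [ 0.6366 -0.1979  0.0558]
mj in [ 0.5738 -0.2148  0.0588]
mj out [ 0.5517 -0.2207  0.057 ]
car RU [ 0.5927 -0.279   0.0531]
car RL [ 0.602  -0.3204  0.0591]
car LU [ 0.4801 -0.305   0.0581]
car LL [ 0.4917 -0.3475  0.0666]
thumb [ 0.5213 -0.3236  0.0992]
plL [ 0.403  -0.2167  0.0105]
plR [ 0.7022 -0.1366  0.0117]
[ 0.56992975 -0.24416208  3.39999827  0.03754705] 0.25840561883510427
fj in [-2.4  0.5  1.1  0.3]
fj out [-0.2  0.2  0.9 -0.9]
mj in [ 1.3 -0.3  1.3 -1.5]
mj out [-0.1 -1.2  0.2 -0.4]
car RU [-1.7 -1.5  1.1  0. ]
car RL [1.  2.  1.6 2. ]
car LU [-2.4 -0.4 -2.1  5. ]
car LL [ 1.3  1.4 -0.7  1.3]
thumb [-2.5  3.2 -0.3  3.1]
plL [-3.6 -1.4 -2.1 -1. ]
plR [ 0.8 -0.6  1.6  0.1]
coupling [ 0.60518668 -0.24043345  0.10354612] calframe [-0.03503916  0.0054047   0.10354612]
thumb [ 0.52123541 -0.32426493  0.1045    ]
```

View pics/pp.png

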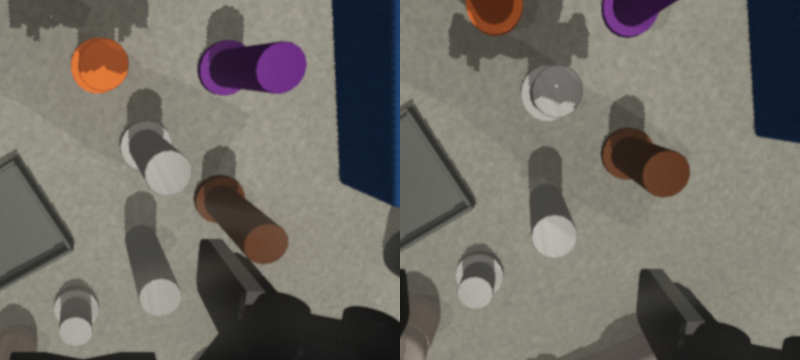

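The crop confirms it. The steel part with the round flange has its top at p1 (408,232) and p2 (357,120); the pin beside it has no flange, and the stub is short. Now I'll open the slide.

```bash
cat >> h.py <<'E'
try: v=np.load("cal.npy")
except Exception: pass
def cal(x,y,z): c,s=np.cos(v[2]),np.sin(v[2]);return np.array([v[0]+c*x-s*y,v[1]+s*x+c*y,z])
YC=0.258
def st(m=""): print(m,"t",round(bot.current_clock(),2),"ee",np.round(bot.current_ee_pos(),4),"F",np.round(bot.current_wrist_force(),1),"w",round(bot.current_gripper_width(),4),"ff",np.round(bot.current_finger_force(),1))
def shot(n):
    c=optics.camera("wrist");cv2.imwrite(f"pics/{n}.png",c["image"]);pickle.dump(c,open(n+".pkl","wb"));return c
E
python3 - <<'E'
from h import *
L=lambda n:pickle.load(open(n+".pkl","rb"))
a,b=L("p1"),L("p2")
print("plunger top",tri((a,(408,232)),(b,(357,120))),"flange",onz(a,(385,206),.008),onz(b,(347,123),.008))
x=.03+v[3]
bot.move_ptp(cal(x,.065,.15),q(YC));bot.move_straight(cal(x,.065,.070),velocity=.12);st("at thumb")
eoat.grab();st("grabbed")
bot.move_straight(cal(x+.046,.065,.070),velocity=.05);st("pulled")
bot.hold(.2);st();eoat.ungrasp();bot.move_straight(cal(x+.046,.065,.15));st()
bot.move_ptp(cal(-.025,.07,.24),q(YC));shot("k3")
E
```

```text
plunger top [0.46460091 0.35830267 0.13103871] flange [0.46647976 0.3574623  0.008     ] [0.46500995 0.3578707  0.008     ]
at thumb t 6.01 ee [ 0.5217 -0.3244  0.071 ] F [-0.1  1.2 -0.7] w 0.0854 ff 0.0
grabbed t 6.63 ee [ 0.5213 -0.3243  0.0702] F [-0.4  0.2  5.1] w 0.0172 ff 60.5
pulled t 7.7 ee [ 0.4762 -0.3364  0.0702] F [-1.1 -0.3  7.2] w 0.0176 ff 60.6
 t 7.9 ee [ 0.4763 -0.3364  0.0702] F [-1.1 -0.6  8.3] w 0.0172 ff 60.6
 t 9.25 ee [ 0.4765 -0.3358  0.1493] F [0.5 1.5 0.1] w 0.0852 ff 0.0
```

View pics/k3.png

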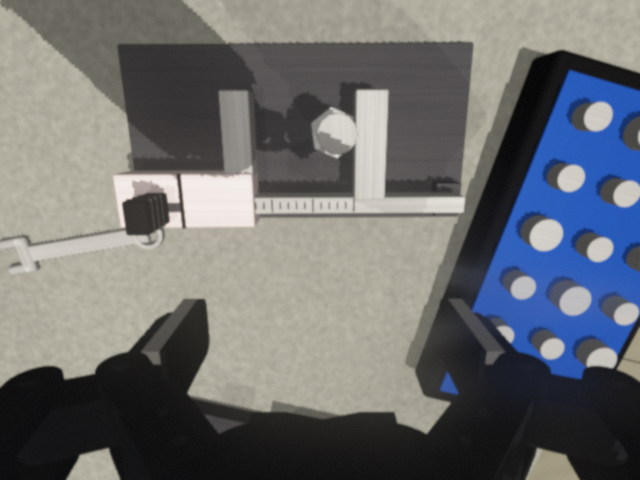

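The slide is open: moving-jaw inner corner (250,91), fixed-jaw inner corner (355,91), a gap of about 84 mm. The coupling top is at (338,132), beside the fixed jaw. I'll refit with this third view, then take the coupling out.

```bash
python3 - <<'E'
from h import *
from scipy.optimize import least_squares
L=lambda n:pickle.load(open(n+".pkl","rb"))
a,b,k=L("k1"),L("k2"),L("k3")
C=tri((a,(312,168)),(b,(446,195)),(k,(338,132)));print("coupling",C)
obs=[(a,(-.05,-.028,.058),(331,120)),(a,(-.076,-.028,.058),(361,118)),(b,(-.05,-.028,.058),(447,143)),(b,(-.076,-.028,.058),(479,142)),
(a,(.155,-.07,.015),(100,90)),(a,(-.155,-.07,.015),(443,64)),(b,(.155,-.07,.015),(210,111)),(b,(-.155,-.07,.015),(550,85)),
(k,(-.05,-.028,.058),(355,91)),(k,(-.076,-.028,.058),(388,90)),(k,(.155,-.07,.015),(118,45)),(k,(-.155,-.07,.015),(472,42))]
def W(u,X): c,s=np.cos(u[2]),np.sin(u[2]);return np.array([u[0]+c*X[0]-s*X[1],u[1]+s*X[0]+c*X[1],X[2]])
f=lambda u:np.concatenate([proj(c,W(u,X))-p for c,X,p in obs])
u=least_squares(f,v[:3],x_scale=[.1,.1,1],loss="soft_l1").x
print(u-v[:3]);print(f(u).reshape(-1,2).round(1).tolist())
v[:3]=(v[:3]+2*u)/3;np.save("cal.npy",v)
print("coupling cal",Rn.from_euler("z",-v[2]).apply(C-[v[0],v[1],0]))
x0,y0=C[:2];d=cal(1,0,0)[:2]-cal(0,0,0)[:2]
bot.move_ptp((x0,y0,.16),q(YC));bot.move_straight((x0,y0,.072),velocity=.12);eoat.grab();st("grab")
m=np.array([x0,y0])+d*.028
bot.move_straight((x0,y0,.0735),velocity=.03);st("1.5 up")
bot.move_straight((*m,.0735),velocity=.06);st("clear")
bot.move_straight((*m,.20),velocity=.15);st("up")
i=optics.camera("side");cv2.imwrite("pics/s1.png",cv2.resize(i["image"][250:430,230:440],None,fx=3,fy=3))
E
```

```text
coupling [ 0.60464166 -0.23974002  0.1057719 ]
[ 7.22527411e-05 -4.91165526e-04  4.11256286e-03]
[[-2.6, 0.9], [-0.4, 0.5], [0.9, 0.7], [0.6, -0.7], [-3.7, 0.0], [0.4, -0.7], [-2.3, 0.3], [1.2, -0.0], [0.5, -0.7], [0.5, 0.1], [-2.0, -0.1], [1.7, 0.6]]
coupling cal [-0.03471472  0.00436133  0.1057719 ]
grab t 11.95 ee [ 0.6047 -0.2398  0.0723] F [-2.2  0.2  5.7] w 0.0268 ff 58.7
1.5 up t 12.2 ee [ 0.6046 -0.2397  0.0734] F [-0.5 -0.5 -2.3] w 0.0268 ff 59.0
clear t 12.82 ee [ 0.5779 -0.2468  0.0735] F [-0.2  0.2 -2.9] w 0.0266 ff 59.0
up t 13.81 ee [ 0.5773 -0.2468  0.1992] F [-0.4  1.2 -2. ] w 0.0267 ff 59.0
```

```bash
python3 - <<'E'
from h import *
L=lambda n:pickle.load(open(n+".pkl","rb"))
print("tray corner",tri((L("p1"),(312,305)),(L("p2"),(272,233))))
bot.move_straight((.5773,-.2468,.23));
bot.move_ptp((.505,.165,.20),q(YC));bot.move_straight((.505,.165,.085),velocity=.15);bot.move_straight((.505,.165,.0628),velocity=.05);st("down")
eoat.ungrasp();bot.move_straight((.505,.165,.22),velocity=.2);st()
bot.move_ptp((.455,.12,.26),q(YC))
c=shot("t1");i=optics.camera("side")["image"]
cv2.imwrite("pics/t2.png",np.hstack([cv2.resize(i[180:280,240:370],(390,300)),cv2.resize(c["image"],(400,300))]))
E
```

```text
tray corner [0.53388595 0.22876914 0.01982929]
down t 17.27 ee [0.5049 0.1649 0.0624] F [-0.3 -0.6 -3.1] w 0.0266 ff 59.2
 t 18.81 ee [0.5046 0.1649 0.2192] F [ 0.5 -0.2 -0.2] w 0.0853 ff 0.0
```

View pics/t2.png

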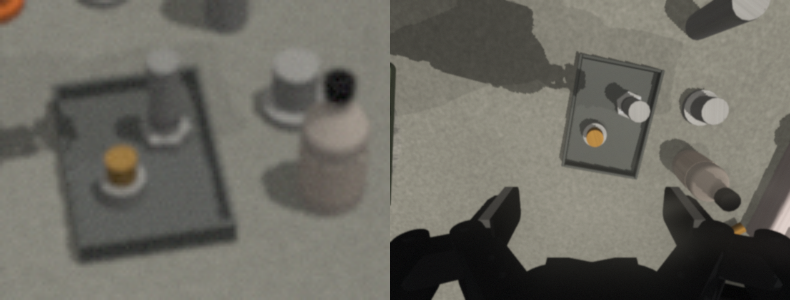

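The coupling stands upright in the tray, foot at wrist pixel (382,162), clear of the walls and the plug. Next is the plunger.

```bash
python3 - <<'E'
from h import *
px,py=.4653,.358
bot.move_ptp((px,py,.19),q(1.1));bot.move_straight((px,py,.078),velocity=.12);st("at");eoat.grab();st("grab")
z0=bot.current_ee_pos()[2]
bot.move_straight((px,py,.085),velocity=.05);st("lifted")
bot.move_straight((px,py,.27),velocity=.2)
bot.move_ptp((.5,.05,.28),q(.7));bot.move_ptp(cal(-.008,0,.25),q(YC));st("above")
bot.move_straight(cal(-.008,0,z0+.04),velocity=.15)
c=optics.camera("side")["image"];cv2.imwrite("pics/u1.png",np.hstack([cv2.resize(c[270:430,250:450],(500,400))]))
s=optics.camera("scene")["image"];cv2.imwrite("pics/u2.png",np.hstack([cv2.resize(c[290:430,260:440],(400,311)),cv2.resize(s[210:330,160:290],(400,311))]))
st()
E
```

```text
at t 21.38 ee [0.4656 0.3581 0.0787] F [-0.1 -0.8  0.2] w 0.0853 ff 0.0
grab t 21.87 ee [0.4654 0.3581 0.0784] F [-1.4 -0.8  4.9] w 0.0391 ff 60.0
lifted t 22.16 ee [0.4653 0.358  0.0852] F [ 0.5 -0.5 -4.9] w 0.0388 ff 60.7
above t 25.58 ee [ 0.5783 -0.2404  0.2502] F [ 0.1  1.  -3.4] w 0.0386 ff 60.6
 t 26.71 ee [ 0.5781 -0.2425  0.1194] F [ 0.   0.3 -3.9] w 0.0389 ff 60.7
```

View pics/u2.png

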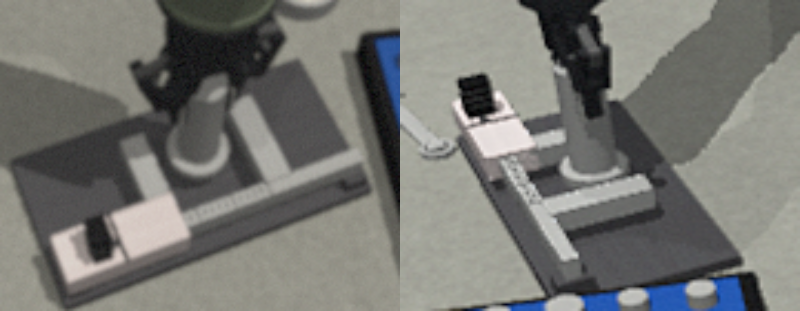

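The plunger hangs between the opened jaws with room on both sides of the flange, at side crop (197,160). Now I'll lower it, shift it to the fixed face and release.

```bash
python3 - <<'E'
from h import *
z=.0934
bot.move_straight(cal(-.008,0,z+.0015),velocity=.06);st("low")
bot.move_straight(cal(-.022,0,z+.0015),velocity=.05);st()
for x in (-.024,-.026,-.028,-.0295):
    bot.move_straight(cal(x,0,z+.0015),velocity=.03);F=bot.current_wrist_force();st(x)
    if np.hypot(*F[:2])>6: break
bot.move_straight(cal(x+.0005,0,z+.0002),velocity=.03);st("down")
eoat.ungrasp();bot.move_straight(cal(x,0,.17),velocity=.15);st("off")
bot.move_ptp(cal(.0,.07,.26),q(YC));shot("k4")
E
```

```text
low t 27.25 ee [ 0.5775 -0.2424  0.0943] F [-0.2  0.1 -4. ] w 0.0384 ff 60.8
 t 27.68 ee [ 0.5912 -0.2387  0.0947] F [-0.6  0.1 -4. ] w 0.0388 ff 60.7
-0.024 t 27.93 ee [ 0.5931 -0.2383  0.0949] F [-0.3  0.6 -4. ] w 0.0387 ff 60.7
-0.026 t 28.18 ee [ 0.5952 -0.2377  0.0949] F [-0.8  0.  -4. ] w 0.0392 ff 60.7
-0.028 t 28.43 ee [ 0.5971 -0.2372  0.0948] F [ 0.4  0.5 -3.2] w 0.0385 ff 60.7
-0.0295 t 28.68 ee [ 0.5985 -0.2368  0.0949] F [-0.3  0.5 -4.3] w 0.0385 ff 60.7
down t 28.93 ee [ 0.5979 -0.237   0.0935] F [ 0.4  0.6 -3.3] w 0.0388 ff 61.1
off t 30.12 ee [ 0.5982 -0.2367  0.1692] F [ 0.5 -0.6 -0.9] w 0.0855 ff 0.0
```

View pics/k4.png

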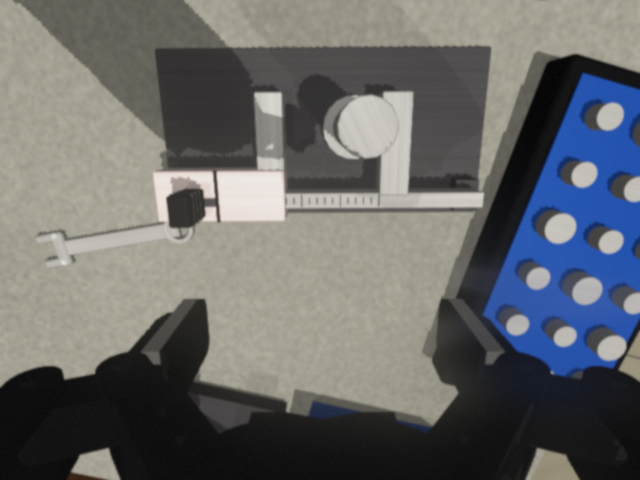

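The plunger stands upright against the fixed jaw, top at (367,126), and the slide is still open. Now I'll close it by the thumb block, creeping forward with force checks.

```bash
cat >> h.py <<'E'
def fx(n=6):
    d=(cal(1,0,0)-cal(0,0,0))
    r=[]
    for _ in range(n): r.append(bot.current_wrist_force()@d);bot.hold(.02)
    return np.mean(r)
E
python3 - <<'E'
from h import *
x=.03+v[3]+.046;z=.070
bot.move_ptp(cal(x,.065,.15),q(YC));bot.move_straight(cal(x,.065,z),velocity=.12);print("free",fx());eoat.grab();st("grab");print("base",fx())
bot.move_straight(cal(.085,.065,z),velocity=.04);print(.085,fx())
for x in (.078,.074,.071,.069,.067,.065):
    bot.move_straight(cal(x,.065,z),velocity=.03);print(x,round(fx(),2),round(bot.current_clock(),2))
c=shot("k5")["image"];s=optics.camera("side")["image"]
cv2.imwrite("pics/v1.png",np.hstack([c[:300,100:500],cv2.resize(s[300:430,260:430],(400,300))]))
E
```

```text
free 0.030899635905664802
grab t 32.92 ee [ 0.4771 -0.3366  0.0702] F [-1.7 -0.2  4.5] w 0.0176 ff 60.5
base 0.7202392890776985
0.085 -1.7077705466027455
0.078 -1.55 34.48
0.074 -1.2 34.86
0.071 0.24 35.21
0.069 2.54 35.56
0.067 3.59 35.91
0.065 4.28 36.26
```

View pics/v1.png

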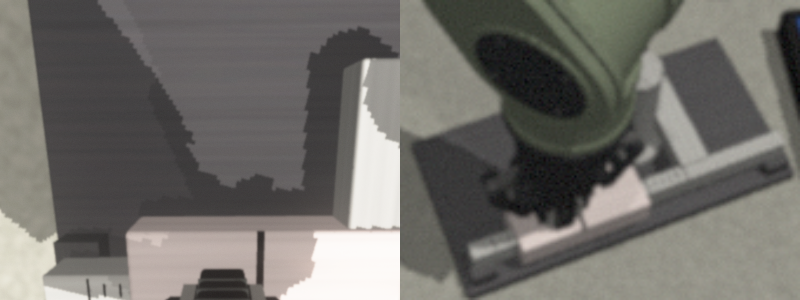

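The force rises from x≈0.0698 at about 0.5 N/mm, which agrees with the geometry (0.070). I'll press on to about 11 mm.

```bash
python3 - <<'E'
from h import *
z=.070
for x in (.063,.061,.0592):
    bot.move_straight(cal(x,.065,z),velocity=.03);f=fx();print(x,round(f,2),round(bot.current_clock(),2))
    if f>8.5: break
bot.hold(.5);print("hold",fx());c=shot("k6")["image"]
bot.hold(.5);print("hold",fx(),bot.current_clock())
cv2.imwrite("pics/v2.png",cv2.resize(c[200:400,200:460],(780,600)))
E
```

```text
0.063 5.22 36.71
0.061 5.64 37.06
0.0592 6.65 37.41
hold 6.711727201958117
hold 6.598011665599529 38.6583
```

View pics/v2.png

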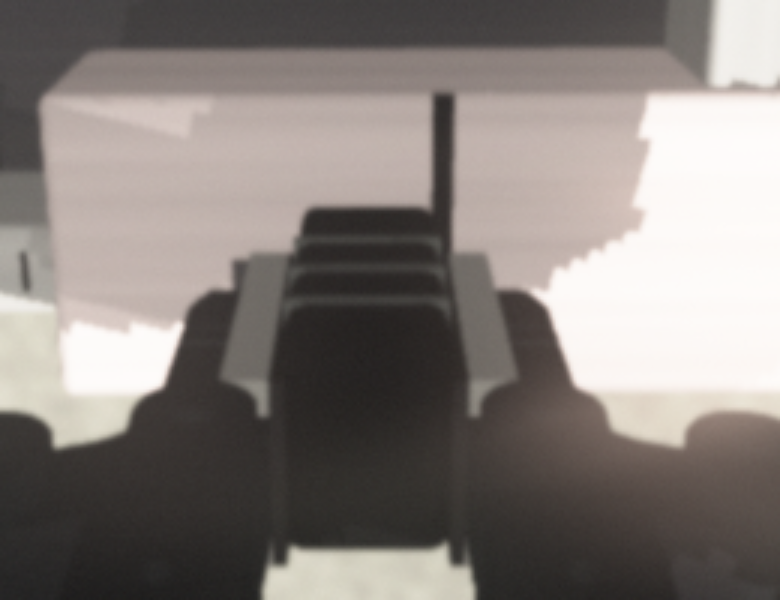

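The block's front edge (435,230) meets the dark line (433–453), and it was held there for more than 1 s at about 6.7 N. I'll ease it back and let go.

```bash
python3 - <<'E'
from h import *
z=.070
bot.move_straight(cal(.068,.065,z),velocity=.03);print(fx());eoat.ungrasp();st("open")
bot.move_straight(cal(.068,.065,.2),velocity=.12)
bot.move_ptp(cal(.03,.07,.26),q(YC));bot.hold(.3);st()
c=shot("k7")["image"];s=optics.camera("side")["image"]
cv2.imwrite("pics/w1.png",np.hstack([cv2.resize(c[:300,80:580],(500,300)),cv2.resize(s[190:430,230:430],(250,300))]))
E
```

```text
2.5274747000975712
open t 39.87 ee [ 0.5211 -0.3248  0.07  ] F [ 0.3 -0.4 -0.7] w 0.0852 ff 0.0
 t 41.78 ee [ 0.5586 -0.32    0.2594] F [-0.9  0.1  0.5] w 0.0852 ff 0.0
```

View pics/w1.png

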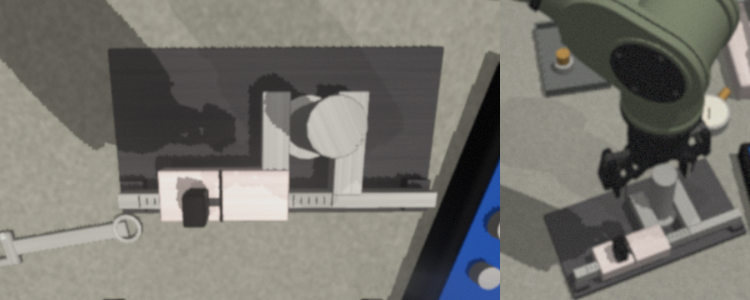

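The jaws are closed on the upright plunger, top at (337,126), the thumb block has sprung back off the line, and the robot is clear.

```bash
python3 -c "
from bench import bot
print(bot.sign_off())"
```

```text
the job is handed in; nothing more can be done
None
```

The job is handed in at about 42 s of the 72 s allowed; no verdict came back. The coupling stands upright in the tray and the jaws are closed on the upright plunger. The thumb block was held at the dark line for over 1 s and has sprung back, and no bystander I could see in the pictures had been disturbed.

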